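# Scan the dry box, then crack its sealed lid and hold it ajar

### The job

Pick up the hand scanner, hold it steady for a second with its window squarely facing the bar label on the front of the closed dry box from about 6 cm away, and lay it flat back on its rubber mat. Then take the grip on the lid, break the lid free of the tight seal that its spring rollers press down, and hold it level only slightly open, about 3 cm above the rim, without ever yanking it high. Finish while still holding the lid there by its grip, and leave the other things on the bench where they are.

Things in the scene. Friction and masses are not known exactly. Their poses are not given: they have to be found in the camera images.
- dry_box: White plastic dry box, fixed to the bench, 150 (x) x 200 (y) x 70 mm high, with a black gasket under the rim and a roller catch in a steel bracket on each long-side middle (at its +y and -y, 89 mm high, 246 mm over both). Origin: centre of its underside. Its front (label side) faces its own -x; yaw differs from start to start.
- label (a point): Centre of the white bar label (76 mm wide, 40 mm high) on the upright front face of the box, 42 mm above the bench. Its axes are the box's axes: it faces the box's -x.
- lid: Grey lift-off lid of the box, 150 (x) x 206 (y) x 12 mm with round side edges and a 5 mm plug below, about 0.3 kg. Origin: centre of the plate's underside, 70 mm above the bench when shut, same axes as the box. The spring rollers hold it down: about 13 N of straight upward pull starts it (peak 2 mm up), the pull then drops, the rollers pop it up from 6 mm on, and it is free after 12 mm.
- grip (a point): Centre of the black finger grip in the middle of the lid: a block 36 mm (x) x 20 mm (y) x 34 mm tall, its centre 29 mm above the lid's origin. Lid shut: centre 99 mm, top 116 mm, lid's top face 82 mm above the bench. Take it from above across its 20 mm width (fingers closing along the box's y).
- scanner: Grey hand-held scanner, 95 mm long (its x) x 34 mm wide (y) x 26 mm high (z), 0.11 kg, lying flat on the rubber mat. Origin: centre of its underside. It looks along its own +x; the black nose with the window is at +x, 47.5 mm from the origin and 13 mm above the underside. Take it from above across its 34 mm width.
- aim (a point): The point that the scanner reads best: 60 mm in front of its window, on its axis (107.5 mm ahead of the scanner's origin, 13 mm above its underside). Bring this point onto the label.
- scan_mat: Black rubber mat for the scanner, fixed, 150 (x) x 90 (y) x 6 mm thick. Origin: centre of its underside.
- vial_a: Bystander: capped sample vial, 23 mm across, 58 mm tall, standing on the left of the box, towards its back; origin at its foot.
- vial_b: Bystander: capped sample vial, 23 mm across, 58 mm tall, standing on the left of the box, towards its front; origin at its foot.
- caliper: Bystander: caliper lying on the bench, 60 x 180 x 13 mm; origin at its middle, underside.
- tub: Bystander: milky lidded tub, 61 mm across, 26 mm high, at the front left of the bench; origin at its underside.
Not all that is in view belongs to the job. Of the things shaped like the scanner, the grey one is meant.

How it is judged:
By the outcome, as a careful person would: the job done as asked, in the order asked, and still so for the second after the job is handed in, while the arm keeps its last pose, push and grip.
It also fails if it takes over 54 s, if anything falls off the work surface, if the arm or the gripper's body presses on something with over 40 N, if the wrist force passes 120 N, or if a joint passes its speed limit or range.

### The arm

A 7-joint arm with a two-finger parallel gripper is mounted at the origin on a cart in front of the work surface, level with it; the furniture and walls round the work are solid. World frame = base frame: x ahead of the robot, y to its left, z up, the work surface at z = 0. Lengths are in m, angles in rad, forces in N, time in s.
With the tool pointing down it reaches from about 0.4 to 0.875 m from the base axis. Payload 19.3 kg.
Tool frame: the origin (TCP) lies between the finger pads, 19 mm behind the fingertips; this is the grasp point; z points along the fingers, y is the line along which they close (so a half turn about z gives the same grasp; the last joint's range is limited). The gripper opens to 85 mm and grips with 20 to 120 N. Pads are 22 mm wide; open, the fingers measure 114 mm over their backs; the gripper's body (76 mm by 85 mm) begins 54 mm behind the grasp point. The pads swing forward as they close: fully open they stand 13 mm farther back than shut.
Start: joints at [1.273, 0.521, -0.036, 1.599, 0.021, 1.021, -0.113], TCP at [0.141, -0.609, 0.25] pointing down, gripper open.
Joint ranges: [-2.91, 2.91], [-0.3, 2.13], [-1.5, 1.42], [0.17, 2.43], [-1.26, 4.41], [0.16, 1.93], [-2.52, 2.52]. Speed limits (rad/s): [1.89, 1.89, 2.39, 2.39, 3.01, 3.01, 3.01].

### API

Orientations are given as [roll, pitch, yaw] about the fixed x, y, z axes, in that order (R = Rz(yaw) Ry(pitch) Rx(roll)).
In Python, from workcell import bot gives the robot as it stands.
- The arm moves only by the shell command python3 -m crank 'ROWS' [FORCE]. ROWS is a JSON object of lists of equal length, an entry for each row: "travel": the shift along the world's x, y, z in cm, a list of three; "turn": the turn, a rotation vector about the world's x, y, z in degrees, a list of three; "gripper": the closure, from 0 (fully open) to 1 (shut). A call has exactly 5 rows; each row is the pose to reach, as a shift and turn from the pose commanded when the call began; what a row does not reach only later rows make up. A row lasts 1/10 s, in which the tool goes at most 50 mm and 8.59 degrees, less where a joint would pass 70% of its speed; a pose out of reach is approached as far as the arm can. A call with a gripper value outside its range is refused whole. The fingers move at their own pace and stop on an object; FORCE is the grip in N (left out, the last holds). Time passes only in rows, so rows that repeat a pose let the fingers close, or fill a call up. It gives the time, the measured TCP pose, the force, the opening and the grip force at its end, in the units of the state.
- bot.observe(): the state, without advancing time (a new reading comes with each control period).
- bot.grab_frame(name): name is "scene" or "top" or "wrist"; returns a dict with "pixels" (400x640x3 uint8, red, green, blue), "fx", "fy", "cx", "cy" (pixels), "dist" ([k1, k2, p1, p2, k3] as OpenCV has them; the pictures are not rectified), "extrinsics" (4x4, takes a point from world to camera coordinates). Camera axes: x right, y down, z forward; pixel columns grow to the right and rows downward; lengths in m; the calibration is good to about 2 mm. A picture is of the moment at which its call begins. There is no depth.
- bot.job_done(): hands the job in; it is judged then, once.
The state is a dict: "clock": time; "qpos": joint angles; "qd": joint speeds; "joint_efforts": joint torques, N m; "position": TCP position; "tool_rot": TCP orientation; "force": force on the tool from outside, world axes, zero at the start; "moment": the same for the moment, N m; "grip_width": finger opening in m; "finger_force": force on a finger pad.
Only numpy, scipy, OpenCV 4.12 (cv2) and the standard library are available. Lean on these libraries where they do the work, as an engineer would, in place of code of your own. Each camera call takes 0.05 s, during which the arm holds its last target. There are 200 camera calls.

## Working session

There is one attempt and no reset: what is moved stays moved. The work goes in short steps, Python scripts to look and compute and a shell command to move; the robot and the scene stay as the last step left them, time stands still between calls to the robot, and variables do not carry over. Pictures are saved under pics/ and viewed, at most 10 in all, crops included, and the job is handed in when it is done.

```bash
ls; mkdir -p pics; python3 - <<'E'
from workcell import bot
import cv2,pickle
d={}
for n in("scene","top"):
    f=bot.grab_frame(n);d[n]=f;cv2.imwrite(f"pics/{n}0.png",f["pixels"][:,:,::-1])
    print(n,f["fx"],f["fy"],f["cx"],f["cy"],f["dist"],f["extrinsics"])
pickle.dump(d,open("f0.pkl","wb"))
print(bot.observe())
E
```

```text
pics
scene 402.83769344427805 402.83769344427805 326.22429441360066 202.630914803159 [-0.09962792  0.          0.          0.          0.        ] [[-0.42465583 -0.90510549  0.02124821  0.22938229]
 [-0.38000259  0.15688868 -0.91158322  0.29539504]
 [ 0.82174537 -0.3951835  -0.41056612  0.76037988]
 [ 0.          0.          0.          1.        ]]
top 491.7462302002096 491.7462302002096 317.76121838342874 198.41014927175289 [-0.14517054  0.          0.          0.          0.        ] [[-0.00911132 -0.99980422 -0.01756438  0.00193369]
 [-0.99412109  0.01095191 -0.10771864  0.58379396]
 [ 0.10788991  0.01647966 -0.99402625  1.43219244]
 [ 0.          0.          0.          1.        ]]
{'clock': 0.1, 'qpos': array([ 1.27287649,  0.52192582, -0.03632981,  1.59992043,  0.02119038,
        1.02107743, -0.11278543]), 'qd': array([-0.00192282, -0.00074938,  0.00045763, -0.00318719, -0.00091468,
       -0.00021771, -0.00061233]), 'joint_efforts': array([ 4.57635106e-03, -9.28496575e+01,  1.98423542e+00, -3.70535767e+01,
        1.81597529e-02,  5.29979050e-03,  3.77657329e-06]), 'position': array([ 0.14101334, -0.6086171 ,  0.24951201]), 'tool_rot': array([-3.14064775e+00,  5.50322736e-05,  2.27719932e-01]), 'force': array([-0.64013313,  0.09139376, -0.18656783]), 'moment': array([ 0.0036436 , -0.00908656,  0.02561735]), 'finger_force': 0.0, 'grip_width': 0.08531615962164553}
```

View pics/top0.png

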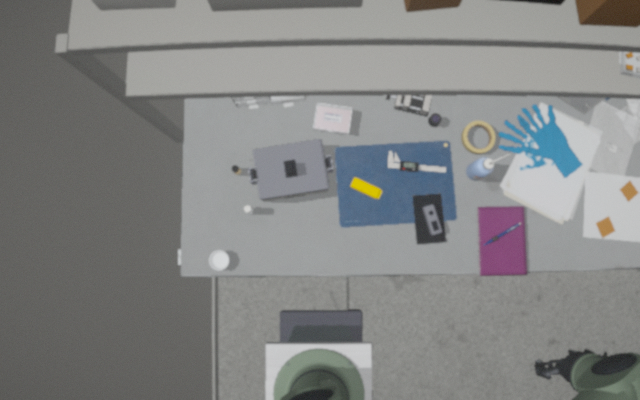

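View pics/scene0.png

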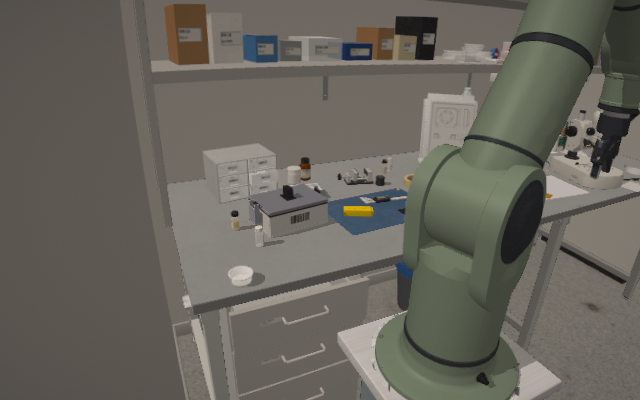

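The top view shows the box at about (291,169), its grip at (291,168), the black mat with the grey scanner at (431,219), and the yellow decoy at (366,188). I'll zoom in to measure.

```bash
python3 - <<'E'
import cv2,pickle
d=pickle.load(open("f0.pkl","rb"))
im=d["top"]["pixels"][:,:,::-1]
a=cv2.resize(im[120:220,230:350],None,fx=5,fy=5,interpolation=cv2.INTER_CUBIC)
b=cv2.resize(im[185:250,405:465],None,fx=8,fy=8,interpolation=cv2.INTER_CUBIC)
import numpy as np
c=np.zeros((520,800,3),np.uint8)
a=cv2.resize(im[130:210,240:340],None,fx=4.5,fy=4.5,interpolation=cv2.INTER_CUBIC);c[:360,:450]=a
b=cv2.resize(im[185:250,408:458],None,fx=7,fy=7,interpolation=cv2.INTER_CUBIC);c[:455,450:800]=b
cv2.imwrite("pics/crop1.png",cv2.convertScaleAbs(c,alpha=1.5))
E
```

```text
(no output)
```

View pics/crop1.png

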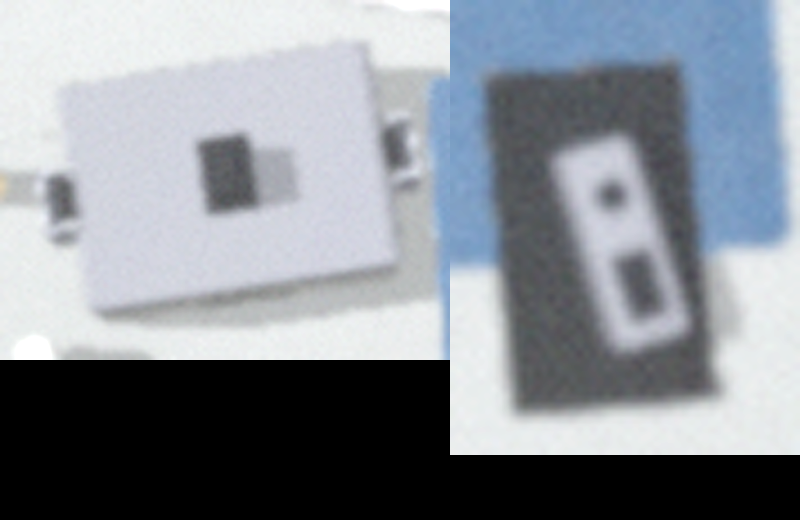

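The crop shows the lid's corners at (62,88), (362,42), (397,262) and (98,310). The grey scanner body runs from (590,145) to (650,345) on the mat. I can't tell which end the black nose is on, so I'll use the wrist camera.

```bash
cat > h.py <<'E'
import numpy as np,cv2
def back(f,px,z):
    K=np.array([[f["fx"],0,f["cx"]],[0,f["fy"],f["cy"]],[0,0,1]]);E=np.array(f["extrinsics"])
    u=cv2.undistortPoints(np.array(px,float).reshape(-1,1,2),K,np.array(f["dist"])).reshape(-1,2)
    r=np.c_[u,np.ones(len(u))]@E[:3,:3];c=-E[:3,:3].T@E[:3,3]
    return c+r*((z-c[2])/r[:,2])[:,None]
def proj(f,p):
    K=np.array([[f["fx"],0,f["cx"]],[0,f["fy"],f["cy"]],[0,0,1]]);E=np.array(f["extrinsics"])
    return cv2.projectPoints(np.array(p,float).reshape(-1,1,3),cv2.Rodrigues(E[:3,:3])[0],E[:3,3],K,np.array(f["dist"]))[0].reshape(-1,2)
E
python3 - <<'E'
import pickle,numpy as np
from h import *
f=pickle.load(open("f0.pkl","rb"))["top"]
np.set_printoptions(precision=4,suppress=True)
c=back(f,np.array([(62,88),(362,42),(397,262),(98,310)])/4.5+[240,130],.082)
print(c,c.mean(0),[np.degrees(np.arctan2(*(c[a]-c[b])[1::-1])) for a,b in((0,3),(1,2))],[np.degrees(np.arctan2(*(c[a]-c[b])[1::-1]))-90 for a,b in((0,1),(3,2))],np.linalg.norm(c-np.roll(c,1,0),axis=1))
s=back(f,np.array([(555,157),(625,133),(690,330),(617,353)])/7-[450/7,0]+[408,185],.032)
print("scan",s,s.mean(0),np.linalg.norm(s-np.roll(s,1,0),axis=1))
m=back(f,np.array([(488,70),(680,63),(718,395),(513,410)])/7-[450/7,0]+[408,185],.006);print("mat",m.mean(0),m)
print("vials etc",back(f,[(235,169),(249,209)],.058),back(f,[(219,260)],.026))
E
```

```text
[[ 0.724   0.181   0.082 ]
 [ 0.7516 -0.0142  0.082 ]
 [ 0.6075 -0.0352  0.082 ]
 [ 0.5787  0.1567  0.082 ]] [0.6654 0.0721 0.082 ] [np.float64(9.467944991387537), np.float64(8.285429776419374)] [np.float64(8.03925790150707), np.float64(8.529856179905607)] [0.1473 0.1971 0.1456 0.194 ]
scan [[ 0.5533 -0.3172  0.032 ]
 [ 0.5632 -0.3477  0.032 ]
 [ 0.4789 -0.373   0.032 ]
 [ 0.4696 -0.3413  0.032 ]] [ 0.5162 -0.3448  0.032 ] [0.0871 0.032  0.088  0.033 ]
mat [ 0.522  -0.3411  0.006 ] [[ 0.5938 -0.2942  0.006 ]
 [ 0.5959 -0.3787  0.006 ]
 [ 0.4516 -0.3906  0.006 ]
 [ 0.4465 -0.301   0.006 ]]
vials etc [[0.6713 0.2402 0.058 ]
 [0.5519 0.1975 0.058 ]] [[0.4029 0.2924 0.026 ]]
```

```bash
python3 -m crank '{"travel":[[4,2.8,0],[8,5.6,0],[12,8.4,0],[16,11.2,0],[20,14,0]],"turn":[[0,0,0],[0,0,0],[0,0,2],[0,0,4],[0,0,4]],"gripper":[0,0,0,0,0]}'; python3 -m crank '{"travel":[[4,2.8,0],[8,5.6,0],[12,8.4,0],[14,10,0],[14,10,0]],"turn":[[0,0,0],[0,0,0],[0,0,0],[0,0,0],[0,0,0]],"gripper":[0,0,0,0,0]}'
cat > snap.py <<'E'
import sys,cv2,pickle
from workcell import bot
f=bot.grab_frame(sys.argv[1]);pickle.dump(f,open(sys.argv[2]+".pkl","wb"));cv2.imwrite("pics/"+sys.argv[2]+".png",f["pixels"][:,:,::-1])
s=bot.observe();print(s["clock"],s["position"],s["tool_rot"],s["force"],s["grip_width"])
E
python3 snap.py wrist w1
```

```text
clock: 0.6
position: [0.3424, -0.4674, 0.2499]
tool_rot: [-3.141, 0.0, 0.299]
force: [1.4, -1.3, -0.2]
grip_width: 0.0855
finger_force: 0.0
clock: 1.1
position: [0.4843, -0.3652, 0.2495]
tool_rot: [-3.14, -0.001, 0.303]
force: [0.4, -0.5, -0.6]
grip_width: 0.0851
finger_force: 0.0
1.15 [ 0.48229205 -0.3673052   0.24951562] [-3.14070139e+00  7.02055520e-05  3.00689736e-01] [-1.37039973 -0.03736554 -0.25372975] 0.08544942293489298
```

View pics/w1.png

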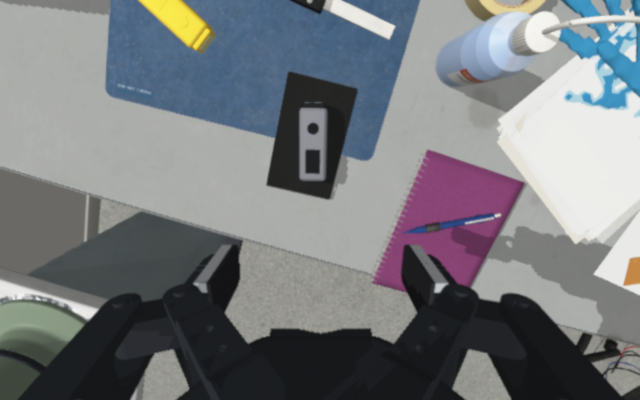

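The wrist view shows the scanner upright in the image, with its grey body centred at about (313,144). The black nose with the window glint is at the far end (313,102), so it points towards +x. I'll segment it for a precise pose.

```bash
python3 - <<'E'
import pickle
from h import *
f=pickle.load(open("w1.pkl","rb"));np.set_printoptions(precision=4,suppress=True)
g=cv2.cvtColor(f["pixels"],cv2.COLOR_RGB2GRAY)
def seg(m,z):
    c=max(cv2.findContours(m.astype(np.uint8),cv2.RETR_EXTERNAL,cv2.CHAIN_APPROX_NONE)[0],key=cv2.contourArea)
    p=back(f,c.reshape(-1,2),z)[:,:2]
    r=cv2.minAreaRect((p*1000).astype(np.float32)); return r
roi=np.zeros_like(g);cv2.fillConvexPoly(roi,np.array([(294,78),(350,92),(328,192),(273,182)]),1)
print("body (mm)",seg((g>75)&(roi>0),.032),np.sort(g[roi>0])[::300])
print(proj(f,back(f,[(313,98),(313,103)],.032)),back(f,[(313,99),(313,103),(313,107),(313,182)],.032))
print("mat",seg((f["pixels"].max(2)<50)&(np.indices(g.shape)[0]<210)&(np.indices(g.shape)[1]>240)&(np.indices(g.shape)[1]<360)&(np.indices(g.shape)[0]>60),.006))
E
```

```text
body (mm) ((518.0785522460938, -343.72137451171875), (87.4573745727539, 32.80946350097656), 16.16752815246582) [ 25  27  28  33  35  36  36  36  37  37  37  37  38  38  49  78 111 133
 143 146 148]
[[313.  98.]
 [313. 103.]] [[ 0.5695 -0.3287  0.032 ]
 [ 0.5652 -0.33    0.032 ]
 [ 0.5609 -0.3314  0.032 ]
 [ 0.4742 -0.3578  0.032 ]]
mat ((522.5015869140625, -337.8812255859375), (145.57626342773438, 86.76554107666016), 4.025787830352783)
```

```bash
python3 -m crank '{"travel":[[2,1.2,-4.5],[4,2.5,-9],[4,2.5,-13.5],[4,2.5,-17],[4,2.5,-17]],"turn":[[0,0,-1],[0,0,-1],[0,0,-1],[0,0,-1],[0,0,-1]],"gripper":[0,0.2,0.3,0.3,0.3]}' 40; python3 -c "
from workcell import bot;s=bot.observe();print(s['position'],s['tool_rot'])"; python3 snap.py wrist w2
```

```text
clock: 1.65
position: [0.5179, -0.3435, 0.0757]
tool_rot: [-3.137, 0.006, 0.279]
force: [-0.1, 0.1, 1.3]
grip_width: 0.0598
finger_force: 0.0
[ 0.51793064 -0.34345026  0.07566287] [-3.13657343  0.0056088   0.27920886]
1.7 [ 0.51936118 -0.34426099  0.07867684] [-3.13919048e+00  3.04090771e-03  2.78952242e-01] [-0.68410909  0.43527078  0.282167  ] 0.05983111621671299
```

View pics/w2.png

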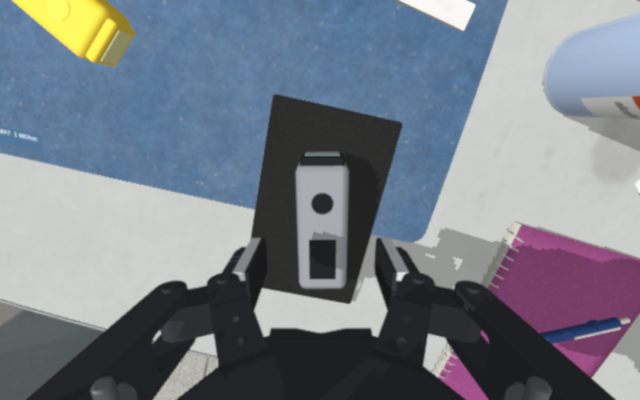

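The nose with its greenish window is at (323,156), and the body runs down to (323,289), centred between the fingers. I'll refine the pose.

```bash
python3 - <<'E'
import pickle
from h import *
f=pickle.load(open("w2.pkl","rb"));np.set_printoptions(precision=4,suppress=True)
g=cv2.cvtColor(f["pixels"],cv2.COLOR_RGB2GRAY)
m=np.zeros_like(g);m[163:300,285:362]=g[163:300,285:362]>85
m=cv2.morphologyEx(m,cv2.MORPH_OPEN,np.ones((5,5)))
c=max(cv2.findContours(m,cv2.RETR_EXTERNAL,cv2.CHAIN_APPROX_NONE)[0],key=cv2.contourArea)
print(cv2.boundingRect(c))
r=cv2.minAreaRect((back(f,c.reshape(-1,2),.032)[:,:2]*1000).astype(np.float32));print(r)
print(back(f,[(323,153),(323,165),(323,289)],.032))
E
```

```text
(295, 165, 54, 124)
((518.8948364257812, -343.19384765625), (87.46277618408203, 33.003814697265625), 16.252735137939453)
[[ 0.5681 -0.3299  0.032 ]
 [ 0.5611 -0.3319  0.032 ]
 [ 0.4764 -0.3564  0.032 ]]
```

```bash
python3 -m crank '{"travel":[[0.1,0.1,-1.6],[0.1,0.1,-3.2],[0.1,0.1,-4.8],[0.1,0.1,-4.8],[0.1,0.1,-4.8]],"turn":[[0,0,0],[0,0,0.3],[0,0,0.3],[0,0,0.3],[0,0,0.3]],"gripper":[0.3,0.3,0.3,0.3,0.3]}'; python3 -m crank '{"travel":[[0,0,0],[0,0,0],[0,0,0],[0,0,0],[0,0,0]],"turn":[[0,0,0],[0,0,0],[0,0,0],[0,0,0],[0,0,0]],"gripper":[0.5,0.7,0.8,0.8,0.8]}' 40;python3 -m crank '{"travel":[[0,0,0],[0,0,0],[0,0,0],[0,0,0],[0,0,0]],"turn":[[0,0,0],[0,0,0],[0,0,0],[0,0,0],[0,0,0]],"gripper":[0.8,0.8,0.8,0.8,0.8]}'; python3 -c "
from workcell import bot;s=bot.observe();print(s['position'],s['tool_rot'])"
```

```text
clock: 2.2
position: [0.522, -0.3429, 0.032]
tool_rot: [-3.141, 0.0, 0.285]
force: [0.8, -0.1, 0.7]
grip_width: 0.0599
finger_force: 0.0
clock: 2.7
position: [0.5225, -0.3431, 0.0328]
tool_rot: [3.141, -0.001, 0.285]
force: [-0.4, 0.3, 5.9]
grip_width: 0.0333
finger_force: 40.5
clock: 3.2
position: [0.5225, -0.3431, 0.0328]
tool_rot: [3.141, -0.001, 0.285]
force: [-1.4, 0.3, 6.5]
grip_width: 0.0332
finger_force: 40.5
[ 0.52249478 -0.34310871  0.03280766] [ 3.14075311e+00 -7.47267851e-04  2.85258759e-01]
```

```bash
python3 -m crank '{"travel":[[0,0,1],[0,0,4],[0,0,8],[0,0,12],[0,0,12]],"turn":[[0,0,0],[0,0,0],[0,0,0],[0,0,0],[0,0,0]],"gripper":[0.8,0.8,0.8,0.8,0.8]}'; python3 - <<'E'
from workcell import bot;s=bot.observe();print(s['position'],s['tool_rot'],s['grip_width'],s["force"])
import pickle
from h import *
f=pickle.load(open("w1.pkl","rb"))
from scipy.spatial.transform import Rotation as R
T=lambda p,e:np.block([[R.from_euler('xyz',e).as_matrix(),np.array(p)[:,None]],[np.zeros((1,3)),1]])
T1=T([.4823,-.3673,.2495],[-3.1407,0,.3007])
for p in ([.485,.045,.15],[.44,.03,.2],[.485,.045,.25],[.44,.03,.3]):
    g=dict(f);g["extrinsics"]=np.array(f["extrinsics"])@T1@np.linalg.inv(T(p,[np.pi,0,.148]))
    print(p,proj(g,[[.665,.072,.116],[.591,.061,.082],[.724,.181,.082],[.5787,.1567,.082]]).round())
E
```

```text
clock: 3.7
position: [0.5242, -0.3442, 0.158]
tool_rot: [3.136, -0.006, 0.285]
force: [1.0, 0.8, -1.1]
grip_width: 0.0328
finger_force: 40.2
[ 0.52417947 -0.34418346  0.1580297 ] [ 3.13574226 -0.00557431  0.28505078] 0.032816265099921436 [ 1.02856741  0.75185507 -1.13273556]
[0.485, 0.045, 0.15] [[ 325. -116.]
 [ 323.   66.]
 [ 147. -210.]
 [ 174.   64.]]
[0.44, 0.03, 0.2] [[ 311. -141.]
 [ 312.   12.]
 [ 170. -213.]
 [ 189.   11.]]
[0.485, 0.045, 0.25] [[323. -20.]
 [322.  83.]
 [210. -95.]
 [225.  81.]]
[0.44, 0.03, 0.3] [[ 314.  -51.]
 [ 315.   44.]
 [ 217. -113.]
 [ 229.   42.]]
```

```bash
python3 -m crank '{"travel":[[-0.5,4,0],[-1,8,0],[-1.5,12,0],[-2,16,0],[-2.5,20,0]],"turn":[[0,0,-1],[0,0,-2],[0,0,-3],[0,0,-4],[0,0,-4]],"gripper":[0.8,0.8,0.8,0.8,0.8]}';  python3 -m crank '{"travel":[[-0.5,4,0],[-1,8,0],[-1.5,12,0],[-2,16,0],[-2.2,18.5,0]],"turn":[[0,0,-1],[0,0,-2],[0,0,-3],[0,0,-3.8],[0,0,-3.8]],"gripper":[0.8,0.8,0.8,0.8,0.8]}';  python3 -m crank '{"travel":[[0,0,0],[0,0,0],[0,0,0],[0,0,0],[0,0,0]],"turn":[[0,0,0],[0,0,0],[0,0,0],[0,0,0],[0,0,0]],"gripper":[0.8,0.8,0.8,0.8,0.8]}'; python3 snap.py wrist w3
```

```text
clock: 4.2
position: [0.4966, -0.1414, 0.1522]
tool_rot: [3.141, -0.0, 0.215]
force: [1.3, -0.1, -0.9]
grip_width: 0.0332
finger_force: 40.2
clock: 4.7
position: [0.4744, 0.045, 0.1523]
tool_rot: [-3.141, -0.0, 0.151]
force: [1.2, -0.7, -0.9]
grip_width: 0.0331
finger_force: 40.2
clock: 5.2
position: [0.4752, 0.0414, 0.152]
tool_rot: [3.141, 0.0, 0.148]
force: [0.4, -0.1, -1.5]
grip_width: 0.0329
finger_force: 40.3
5.25 [0.47517606 0.04155787 0.15199801] [ 3.14154431e+00 -1.20188531e-05  1.48202000e-01] [ 0.21762525  1.05810048 -0.98466037] 0.03315225729162911
```

View pics/w3.png

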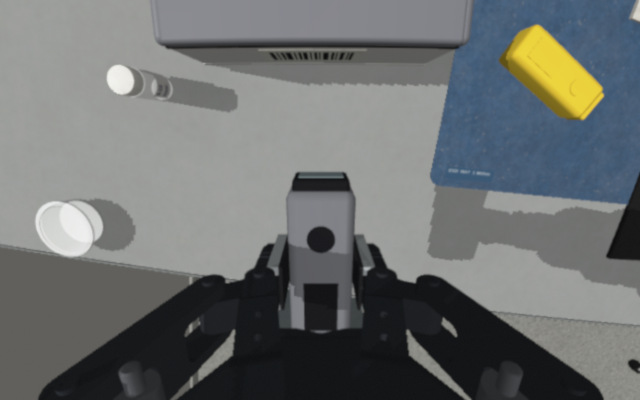

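The view shows the lid's front edge from about (155,40) to (470,43), the bar label centred near (314,56), and the scanner straight in the grip with its window at (322,176). I'll compute the pose from these.

```bash
python3 - <<'E'
import pickle
from h import *
f=pickle.load(open("w3.pkl","rb"));np.set_printoptions(precision=4,suppress=True)
g=cv2.GaussianBlur(cv2.cvtColor(f["pixels"],cv2.COLOR_RGB2GRAY),(3,3),0).astype(int)
print("col 220",g[30:72,220]); print("row30 L",g[25,145:170],"R",g[25,455:485])
print("row 60 label",g[56,250:380:2])
xs=np.arange(175,255,4).tolist()+np.arange(375,455,4).tolist()
r=[30+np.argmin(np.diff(g[30:50,x])) for x in xs]
print(r)
p=np.polyfit(xs,r,1)
e=back(f,[(170,np.polyval(p,170)),(455,np.polyval(p,455))],.078);d=e[1]-e[0];print(p,e,np.degrees(np.arctan2(d[1],d[0]))+90)
for z in(.07,.076,.082):print(z,back(f,[(155,40),(470,43)],z),np.linalg.norm(np.subtract(*back(f,[(155,40),(470,43)],z))),back(f,[(155,40),(470,43)],z).mean(0))
print("win",back(f,[(297,176),(348,176)],.152))
E
python3 - <<'E'
import cv2
im=cv2.imread("pics/w3.png")
cv2.imwrite("pics/w3c.png",cv2.resize(im[0:80,140:340],None,fx=4,fy=4,interpolation=cv2.INTER_CUBIC))
E
```

```text
col 220 [139 139 139 139 139 139 138 135 127 117 106  93  79  66  55  45  39  48
  69  84  90  91  91  91  91  91  91  91  91  91  91  93  96  99 102 111
 126 141 150 152 152 152]
row30 L [155 155 154 154 155 155 152 146 141 141 145 145 141 136 134 136 139 140
 140 140 140 140 140 140 140] R [131 131 131 131 131 131 130 126 121 119 123 126 124 117 107  98  92  89
  88  88  89  90  91  92  92  92  93  95  95  94]
row 60 label [91 91 91 91 91 91 91 92 92 92 81 46 34 66 67 72 64 46 59 29 20 60 73 65
 76 42 64 40 28 76 67 77 63 43 69 69 74 25 18 60 73 42 66 65 79 42 34 75
 68 59 42 63 89 91 91 91 91 91 91 91 91 91 91 91 91]
[np.int64(42), np.int64(42), np.int64(42), np.int64(41), np.int64(42), np.int64(41), np.int64(41), np.int64(41), np.int64(41), np.int64(41), np.int64(41), np.int64(41), np.int64(41), np.int64(41), np.int64(41), np.int64(40), np.int64(40), np.int64(41), np.int64(41), np.int64(41), np.int64(41), np.int64(41), np.int64(41), np.int64(41), np.int64(41), np.int64(42), np.int64(41), np.int64(41), np.int64(42), np.int64(42), np.int64(42), np.int64(42), np.int64(42), np.int64(42), np.int64(42), np.int64(42), np.int64(42), np.int64(42), np.int64(42), np.int64(42)]
[ 0.0026 40.5562] [[ 0.5809  0.1571  0.078 ]
 [ 0.6076 -0.0268  0.078 ]] 8.247837856155044
0.07 [[ 0.5816  0.1717  0.07  ]
 [ 0.6109 -0.0405  0.07  ]] 0.21419712237660454 [0.5963 0.0656 0.07  ]
0.076 [[ 0.5806  0.1682  0.076 ]
 [ 0.6091 -0.0378  0.076 ]] 0.20796574847413302 [0.5949 0.0652 0.076 ]
0.082 [[ 0.5797  0.1648  0.082 ]
 [ 0.6073 -0.0351  0.082 ]] 0.2017343745716615 [0.5935 0.0648 0.082 ]
win [[0.5204 0.0597 0.152 ]
 [0.5239 0.0367 0.152 ]]
```

View pics/w3c.png

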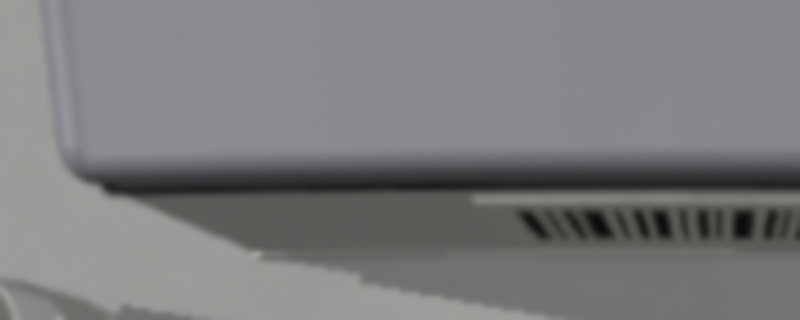

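The crop shows the label's top-left corner at about (258,48.3) full-frame, with the dark gasket line just above it.

```bash
python3 - <<'E'
import pickle
from h import *
np.set_printoptions(precision=4,suppress=True)
f=pickle.load(open("w3.pkl","rb"))
g=cv2.cvtColor(f["pixels"],cv2.COLOR_RGB2GRAY)
print(g[44:64,263],g[44:64,363],g[49,250:264],g[49,360:376],g[50,250:264],g[50,360:376])
l=back(f,[(258,48.3),(367.5,48.6)],.062);print(l,l.mean(0),np.linalg.norm(l[0]-l[1]))
s=pickle.load(open("f0.pkl","rb"))["scene"]
y=np.radians(8.4);R=np.array([[np.cos(y),-np.sin(y),0],[np.sin(y),np.cos(y),0],[0,0,1]])
q=np.array([[0,38,20],[0,-38,20],[0,-38,-20],[0,38,-20],[0,0,0]])/1000
for c in([.591,.061,.042],[.595,.065,.042]):print(proj(s,c+q@R.T).round(1))
im=s["pixels"][195:245,250:350,::-1]
a=cv2.resize(im,None,fx=8,fy=8,interpolation=cv2.INTER_CUBIC);cv2.imwrite("pics/s0c.png",a)
E
```

```text
[ 50  40  35  62 100 124 124 103  93  91  92  92  92  91  91  91  90  94
 103 108] [ 51  41  37  61  98 120 121 100  90  90  91  90  91  91  91  90  91  91
  95 104] [ 90  91  90  90  90  90  91  98 112 123 125 124 123 124] [117 118 119 120 121 118 109  97  92  91  90  91  91  90  90  91] [ 91  91  91  91  91  91  92  97 111 123 126 124 123 124] [117 118 119 121 121 119 109  96  92  91  91  91  91  91  91  91]
[[0.5869 0.1031 0.062 ]
 [0.598  0.027  0.062 ]] [0.5924 0.065  0.062 ] 0.07691585424705617
[[289.6 213.5]
 [311.7 207.9]
 [311.6 219.7]
 [289.8 225.7]
 [300.9 216.7]]
[[287.8 213.2]
 [310.  207.6]
 [309.9 219.4]
 [288.1 225.3]
 [299.1 216.4]]
```

View pics/s0c.png

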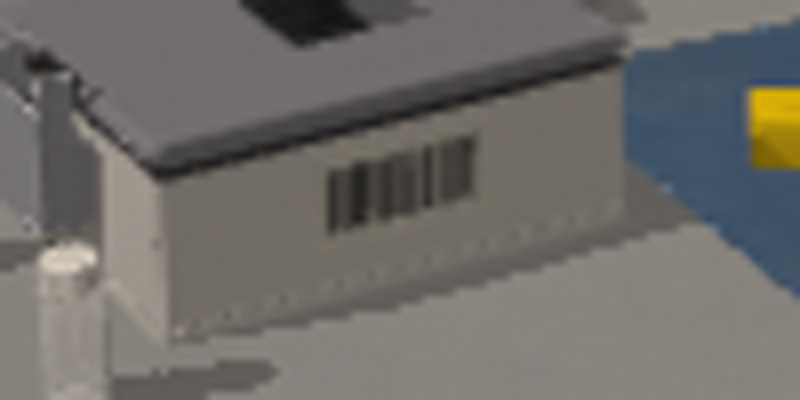

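The scene crop shows the label barcode centred at about (300.3,218.2) full-frame. This agrees with the wrist estimate to within a few mm.

```bash
python3 -c "
import pickle,numpy as np
E=np.array(pickle.load(open('w3.pkl','rb'))['extrinsics']);print(-E[:3,:3].T@E[:3,3])"
python3 -m crank '{"travel":[[0.2,0.2,-2],[0.4,0.4,-4],[0.6,0.6,-6],[0.8,0.7,-8],[1.05,0.75,-9.6]],"turn":[[0,0,-0.1],[0,0,-0.1],[0,0,-0.1],[0,0,-0.1],[0,0,-0.1]],"gripper":[0.8,0.8,0.8,0.8,0.8]}'; python3 -m crank '{"travel":[[0,0,0],[0,0,0],[0,0,0],[0,0,0],[0,0,0]],"turn":[[0,0,0],[0,0,0],[0,0,0],[0,0,0],[0,0,0]],"gripper":[0.8,0.8,0.8,0.8,0.8]}'; python3 snap.py wrist w4
```

```text
[0.54880805 0.05316612 0.27624388]
clock: 5.75
position: [0.4855, 0.0494, 0.0549]
tool_rot: [-3.142, 0.001, 0.147]
force: [-1.6, 0.2, -1.6]
grip_width: 0.0331
finger_force: 40.3
clock: 6.25
position: [0.4859, 0.0496, 0.0566]
tool_rot: [-3.142, -0.001, 0.147]
force: [0.1, -0.7, -1.5]
grip_width: 0.033
finger_force: 40.2
6.3 [0.48582883 0.04963078 0.05646902] [-3.14154873e+00 -7.75849667e-04  1.47354646e-01] [ 0.47508433 -0.00608377 -1.656505  ] 0.03275602156587142
```

View pics/w4.png

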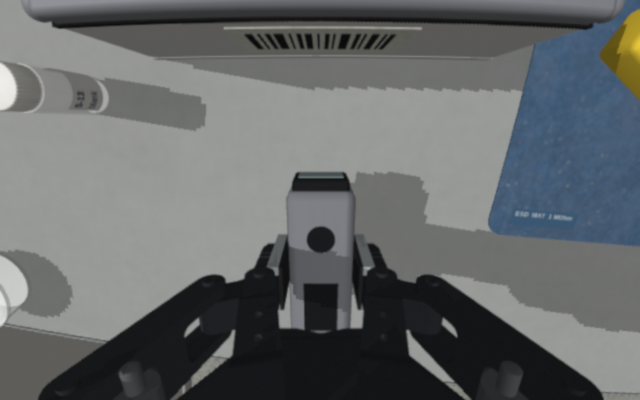

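The scanner window is at (322,175), lined up with the label, whose top edge runs from about (224,28) to (420,28). Barcode centre is at (320,41).

```bash
python3 - <<'E'
import pickle
from h import *
np.set_printoptions(precision=4,suppress=True)
f=pickle.load(open("w4.pkl","rb"))
g=cv2.GaussianBlur(cv2.cvtColor(f["pixels"],cv2.COLOR_RGB2GRAY),(3,3),0).astype(int)
r0=28
print(g[28,216:232],g[28,410:428],g[22:34,240],g[22:34,405])
b=back(f,[(224,26.8),(420.5,27.6)],.062);d=b[1]-b[0];print(b,b.mean(0),np.linalg.norm(d),np.degrees(np.arctan2(d[1],d[0]))+90)
# label bottom / wall foot
print(g[44:64,320],g[44:64,180],g[44:64,460])
w=back(f,[(295,176.5),(350,176.5)],.0555);print(w,w.mean(0))
E
```

```text
[ 88  88  88  89  89  89  95 111 129 137 138 136 135 134 134 134] [135 135 135 137 139 141 142 143 143 142 136 122 104  92  89  88  88  89] [ 59  77  87  97 118 139 138 115  95  90  90  91] [ 51  72  84  92 110 133 137 119  98  89  87  86]
[[0.5866 0.1028 0.062 ]
 [0.5974 0.028  0.062 ]] [0.592  0.0654 0.062 ] 0.07563191998117347 8.233677835788455
[ 76  76  76  77  81  86  90  90  89  91 101 110 107 101 104 110 111 112
 112 111] [ 88  88  88  88  88  88  88  88  88  88  89  94 104 111 105 101 105 114
 127 140] [ 88  88  88  88  88  88  88  88  88  88  89  94 104 110 104 100 104 110
 111 111]
[[0.5305 0.0689 0.0555]
 [0.5343 0.0438 0.0555]] [0.5324 0.0563 0.0555]
```

```bash
for i in 1 2 3; do python3 -m crank '{"travel":[[0,0,0],[0,0,0],[0,0,0],[0,0,0],[0,0,0]],"turn":[[0,0,0],[0,0,0],[0,0,0],[0,0,0],[0,0,0]],"gripper":[0.8,0.8,0.8,0.8,0.8]}' | sed -n 1,3p; done
python3 -m crank '{"travel":[[-0.5,0,2],[-1,0,4.5],[-1,0,7],[-1.05,-0.75,9.6],[-1.05,-0.75,9.6]],"turn":[[0,0,0],[0,0,0],[0,0,0],[0,0,0.1],[0,0,0.1]],"gripper":[0.8,0.8,0.8,0.8,0.8]}'
python3 -m crank '{"travel":[[0.5,-4,0],[1,-8,0],[1.5,-12,0],[2,-16,0],[2.2,-18.5,0]],"turn":[[0,0,1],[0,0,2],[0,0,3],[0,0,3.8],[0,0,3.8]],"gripper":[0.8,0.8,0.8,0.8,0.8]}'
python3 -m crank '{"travel":[[0.5,-4,0],[1,-8,0],[1.5,-12,0],[2,-16,0],[2.5,-20,0]],"turn":[[0,0,1],[0,0,2],[0,0,3],[0,0,4],[0,0,4]],"gripper":[0.8,0.8,0.8,0.8,0.8]}'
python3 -m crank '{"travel":[[0,0,0],[0,0,-3],[0,0,-6],[0,0,-9],[0,0,-9]],"turn":[[0,0,0],[0,0,0],[0,0,0],[0,0,0],[0,0,0]],"gripper":[0.8,0.8,0.8,0.8,0.8]}'
```

```text
clock: 6.8
position: [0.4856, 0.0497, 0.056]
tool_rot: [-3.142, 0.0, 0.148]
clock: 7.3
position: [0.4856, 0.0496, 0.056]
tool_rot: [-3.142, -0.0, 0.147]
clock: 7.8
position: [0.4856, 0.0497, 0.056]
tool_rot: [-3.142, -0.0, 0.147]
clock: 8.3
position: [0.4764, 0.0415, 0.1547]
tool_rot: [3.141, -0.004, 0.148]
force: [0.5, 1.1, -0.9]
grip_width: 0.0329
finger_force: 40.3
clock: 8.8
position: [0.4969, -0.1458, 0.1514]
tool_rot: [3.141, 0.001, 0.214]
force: [-0.4, -0.2, -0.3]
grip_width: 0.0333
finger_force: 40.3
clock: 9.3
position: [0.5219, -0.3444, 0.1512]
tool_rot: [-3.141, 0.001, 0.286]
force: [0.6, -0.2, -1.3]
grip_width: 0.0332
finger_force: 40.3
clock: 9.8
position: [0.5201, -0.3412, 0.0579]
tool_rot: [-3.137, 0.004, 0.286]
force: [-1.4, -0.4, -0.8]
grip_width: 0.0329
finger_force: 40.3
```

```bash
python3 -m crank '{"travel":[[0,0,-0.6],[0,0,-1.2],[0,0,-1.8],[0,0,-2.3],[0,0,-2.6]],"turn":[[0,0,0],[0,0,0],[0,0,0],[0,0,0],[0,0,0]],"gripper":[0.8,0.8,0.8,0.8,0.8]}'
python3 -m crank '{"travel":[[0,0,-0.1],[0,0,-0.2],[0,0,-0.3],[0,0,-0.3],[0,0,-0.3]],"turn":[[0,0,0],[0,0,0],[0,0,0],[0,0,0],[0,0,0]],"gripper":[0.8,0.8,0.8,0.8,0.8]}'
```

```text
clock: 10.3
position: [0.5221, -0.3429, 0.0359]
tool_rot: [3.141, -0.0, 0.285]
force: [0.4, 0.8, -1.9]
grip_width: 0.0333
finger_force: 40.3
clock: 10.8
position: [0.5221, -0.3429, 0.0331]
tool_rot: [3.142, -0.0, 0.285]
force: [-0.4, -0.3, -1.2]
grip_width: 0.0331
finger_force: 40.3
```

```bash
python3 -m crank '{"travel":[[0,0,-0.05],[0,0,-0.05],[0,0,-0.1],[0,0,-0.1],[0,0,-0.1]],"turn":[[0,0,0],[0,0,0],[0,0,0],[0,0,0],[0,0,0]],"gripper":[0.8,0.8,0.8,0.8,0.8]}'
```

```text
clock: 11.3
position: [0.5222, -0.3429, 0.0328]
tool_rot: [3.141, -0.0, 0.285]
force: [-4.1, 2.3, 13.1]
grip_width: 0.0326
finger_force: 42.2
```

```bash
python3 -m crank '{"travel":[[0,0,0.06],[0,0,0.06],[0,0,0.06],[0,0,0.06],[0,0,0.06]],"turn":[[0,0,0],[0,0,0],[0,0,0],[0,0,0],[0,0,0]],"gripper":[0.8,0.8,0.5,0.4,0.3]}'
python3 -m crank '{"travel":[[0,0,0],[0,0,0],[0,0,1.5],[0,0,4],[0,0,8]],"turn":[[0,0,0],[0,0,0],[0,0,0],[0,0,0],[0,0,0]],"gripper":[0.3,0.3,0.3,0.3,0.3]}'
python3 snap.py wrist w5; python3 - <<'E'
import pickle
from h import *
f=pickle.load(open("w5.pkl","rb"))
g=cv2.cvtColor(f["pixels"],cv2.COLOR_RGB2GRAY)
m=np.zeros_like(g);m[163:300,285:362]=g[163:300,285:362]>85
m=cv2.morphologyEx(m,cv2.MORPH_OPEN,np.ones((5,5)))
c=max(cv2.findContours(m,cv2.RETR_EXTERNAL,cv2.CHAIN_APPROX_NONE)[0],key=cv2.contourArea)
print(cv2.boundingRect(c),cv2.minAreaRect((back(f,c.reshape(-1,2),.032)[:,:2]*1000).astype(np.float32)))
E
```

```text
clock: 11.8
position: [0.5221, -0.3428, 0.0325]
tool_rot: [-3.141, 0.0, 0.285]
force: [-0.4, -0.3, 0.1]
grip_width: 0.0597
finger_force: 0.0
clock: 12.3
position: [0.5213, -0.3423, 0.1129]
tool_rot: [-3.14, 0.002, 0.285]
force: [0.0, -0.4, 0.6]
grip_width: 0.0599
finger_force: 0.0
12.35 [ 0.52397967 -0.34402622  0.1203926 ] [ 3.13717848 -0.00420262  0.28505152] [ 4.42557782 -2.6961611   8.60971507] 0.0597704432290714
(300, 163, 44, 103) ((518.1842041015625, -343.0563659667969), (85.76549530029297, 32.96076965332031), 16.201560974121094)
```

View pics/w5.png

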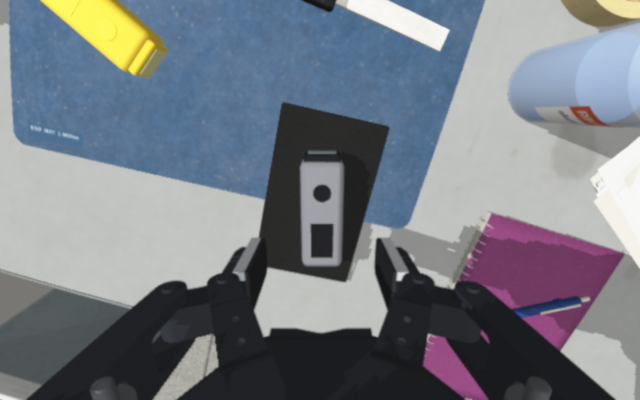

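The scanner lies flat on the mat again, at (322,210) and in its original pose to within 1 mm. Next I'll go over to the lid.

```bash
python3 -m crank '{"travel":[[0,0,4],[0,2,7],[0.5,6,10],[1.5,10,13],[2.3,14,14]],"turn":[[0,0,0],[0,0,0],[0,0,-1],[0,0,-2],[0,0,-3]],"gripper":[0.3,0.3,0.3,0.3,0.3]}' | sed -n 2,3p
python3 -m crank '{"travel":[[0.8,4,0],[1.6,8,0],[2.4,12,0],[3.2,16,0],[4,20,0]],"turn":[[0,0,-1],[0,0,-2],[0,0,-3],[0,0,-4],[0,0,-4.9]],"gripper":[0.3,0.3,0.3,0.3,0.3]}'| sed -n 2,3p
python3 -m crank '{"travel":[[0.8,4,0],[1.5,7,0],[1.5,7,0],[1.5,7,0],[1.5,7,0]],"turn":[[0,0,0],[0,0,0],[0,0,0],[0,0,0],[0,0,0]],"gripper":[0.3,0.3,0.3,0.3,0.3]}'| sed -n 2,3p
python3 snap.py wrist w6; python3 - <<'E'
import pickle
from h import *
f=pickle.load(open("w6.pkl","rb"));np.set_printoptions(precision=4,suppress=True)
g=cv2.cvtColor(f["pixels"],cv2.COLOR_RGB2GRAY)
e=proj(f,[[.666,.074,.116],[.666,.074,.082]]);print(e)
x,y=e[0].round().astype(int);R=70
y0=max(y-R,0);cr=g[y0:y+R,x-R:x+R]
m=(cr<50).astype(np.uint8);m=cv2.morphologyEx(m,cv2.MORPH_OPEN,np.ones((3,3)))
for c in sorted(cv2.findContours(m,cv2.RETR_EXTERNAL,cv2.CHAIN_APPROX_NONE)[0],key=cv2.contourArea)[-3:]:
    print(cv2.contourArea(c),cv2.boundingRect(c)+np.array([x-R,y0,0,0]),cv2.minAreaRect((back(f,c.reshape(-1,2)+[x-R,y0],.116)[:,:2]*1000).astype(np.float32)))
print(cr[::7,::7])
E
```

```text
position: [0.5461, -0.2019, 0.2566]
tool_rot: [3.139, -0.004, 0.232]
position: [0.5852, -0.0012, 0.2538]
tool_rot: [3.141, -0.001, 0.147]
position: [0.6, 0.0659, 0.2531]
tool_rot: [3.141, -0.0, 0.146]
13.9 [0.60008161 0.06581382 0.25306904] [ 3.14111410e+00 -4.01418749e-04  1.45841445e-01] [ 0.15422336 -0.16512814  0.39003526] 0.06016768219300499
[[322.9122 123.6547]
 [322.5971 122.6055]]
1444.5 [305  98  32  48] ((667.158935546875, 76.31786346435547), (41.613765716552734, 28.70366859436035), 8.363598823547363)
[[136 136 136 136 136 136 136 135 136 136 136 136 136 136 135 135 135 135
  135 135]
 [136 136 136 136 136 135 135 135 135 135 135 134 135 134 134 135 135 135
  134 135]
 [136 136 136 136 135 135 135 135 135 135 135 134 134 134 133 134 134 134
  134 134]
 [136 136 135 135 135 135 135 135 135 135 135 134 134 134 134 134 134 134
  134 133]
 [135 136 135 135 135 135 135 135 135 135 133 134 134 134 135 133 134 134
  133 133]
 [135 134 134 133 134 134 134 134 135 134 134 134 134 134 134 134 134 134
  134 133]
 [134 134 134 134 134 134 134 134 109 109 109 109 118 133 133 133 134 134
[... 417 characters left out ...]
 133 132
  132 132]
 [133 132 132 132 132 132 132 131  30  30  28  19  68  96  96  96 133 132
  131 132]
 [132 131 131 131 132 132 132 131  40  39  40  39  89  99 110 108 133 132
  132 132]
 [131 131 131 131 131 131 131 132 132 132 132 132 132 132 132 132 132 132
  132 132]
 [131 131 131 131 131 131 131 131 132 132 132 132 132 132 132 132 131 132
  132 132]
 [130 131 131 131 131 131 131 131 131 132 132 132 132 132 132 132 131 131
  132 131]
 [130 131 131 131 131 130 131 131 131 131 131 132 132 132 132 132 131 130
  131 131]
 [130 130 130 131 131 131 131 131 131 131 131 131 132 132 132 131 131 131
  131 130]
 [130 130 130 130 130 131 131 131 131 131 131 131 131 131 131 131 131 131
  131 131]]
```

```bash
python3 - <<'E'
import pickle
from h import *
f=pickle.load(open("w6.pkl","rb"));np.set_printoptions(precision=4,suppress=True,linewidth=200)
g=cv2.cvtColor(f["pixels"],cv2.COLOR_RGB2GRAY)
print(f["cx"],f["cy"],f["pixels"][120,320])
for r in (108,120,135):print(r,g[r,298:348])
for c in(310,320,330,337):print(c,g[88:152,c])
y=np.radians(8.35);R=np.array([[np.cos(y),-np.sin(y),0],[np.sin(y),np.cos(y),0],[0,0,1]])
q=np.array([[18,10,116],[18,-10,116],[-18,-10,116],[-18,10,116],[18,10,82],[18,-10,82],[-18,-10,82],[-18,10,82]])/1000
print(proj(f,np.array([.6662,.0755,0])+q@R.T).round(1))
E
```

```text
320.3686781208755 197.18190614433573 [31 32 34]
108 [133 133 133 133 132 119  76  41  34  33  34  30  26  29  31  32  33  33  34  34  34  34  34  34  34  34  33  34  33  32  29  25  21  21  23  25  26  27  36  66  99 107 106 111 122 127 127 126 129
 132]
120 [132 132 132 131 131 121  86  48  34  33  32  30  27  28  30  32  33  32  32  33  32  33  32  32  32  32  32  32  31  30  27  22  20  20  23  24  24  25  35  63  90  97  97  97  97  97  97  97  97
  96]
135 [132 132 132 131 131 124  99  56  32  29  31  28  26  28  29  30  31  30  31  30  30  29  30  30  29  30  30  29  30  29  25  22  19  20  23  24  24  26  41  68  90  96  97  97  97  97  97  97  97
  97]
310 [135 134 134 133 133 133 133 129 109  72  42  35  35  33  33  32  31  29  27  27  26  27  26  26  27  27  28  28  27  27  27  27  27  27  27  27  26  26  25  26  27  25  26  26  27  26  26  26  28
  27  25  27  28  29  30  31  31  41  71 108 127 132 132 132]
320 [134 134 134 133 133 133 132 128 109  72  42  34  32  32  27  24  26  28  31  33  34  34  33  34  33  33  33  33  32  33  31  33  32  32  32  32  31  32  31  31  31  31  30  31  30  30  31  30  30
  29  29  28  26  23  21  25  30  40  71 108 127 132 132 132]
330 [134 134 134 133 134 133 133 129 109  72  42  33  33  33  33  29  28  24  22  23  21  19  19  20  20  19  21  20  20  20  20  19  20  20  20  18  18  19  19  19  18  19  19  21  19  19  20  19  18
  19  19  19  20  19  22  26  29  39  71 108 127 132 132 132]
337 [134 134 134 134 134 133 133 130 118  99  87  84  84  84  83  84  84  84  83  79  66  62  64  64  63  64  64  64  65  64  64  62  63  63  62  63  63  64  68  70  70  69  69  69  68  68  68  68  68
  67  68  71  76  77  77  77  79  89 110 125 131 131 132 132]
[[310.2 102.5]
 [332.5 102.5]
 [332.1 143.1]
 [310.5 143.1]
 [311.3 103.9]
 [331.1 103.9]
 [330.7 139.9]
 [311.6 139.9]]
```

```bash
python3 -m crank '{"travel":[[3.3,0.5,-2],[6.6,1.05,-4],[6.6,1.05,-7],[6.6,1.05,-9.5],[6.6,1.05,-9.5]],"turn":[[0,0,0],[0,0,0],[0,0,0],[0,0,0],[0,0,0]],"gripper":[0.3,0.3,0.3,0.3,0.3]}'
python3 -m crank '{"travel":[[0,0,-1.5],[0,0,-3],[0,0,-4.3],[0,0,-5],[0,0,-5]],"turn":[[0,0,0],[0,0,0],[0,0,0],[0,0,0],[0,0,0]],"gripper":[0.3,0.3,0.3,0.3,0.3]}'
python3 -m crank '{"travel":[[0,0,0],[0,0,0],[0,0,0],[0,0,0],[0,0,0]],"turn":[[0,0,0],[0,0,0],[0,0,0],[0,0,0],[0,0,0]],"gripper":[0.6,0.8,0.9,0.9,0.9]}' 30
python3 -m crank '{"travel":[[0,0,0],[0,0,0],[0,0,0],[0,0,0],[0,0,0]],"turn":[[0,0,0],[0,0,0],[0,0,0],[0,0,0],[0,0,0]],"gripper":[0.9,0.9,0.9,0.9,0.9]}' 80
```

```text
clock: 14.4
position: [0.6645, 0.0762, 0.1545]
tool_rot: [3.141, 0.005, 0.146]
force: [0.2, -0.1, -0.2]
grip_width: 0.0599
finger_force: 0.0
clock: 14.9
position: [0.6656, 0.0776, 0.1066]
tool_rot: [3.142, 0.001, 0.148]
force: [0.7, 0.2, -0.7]
grip_width: 0.0596
finger_force: 0.0
clock: 15.4
position: [0.6667, 0.0767, 0.1084]
tool_rot: [3.14, -0.001, 0.147]
force: [0.6, -5.6, 5.6]
grip_width: 0.0197
finger_force: 30.5
clock: 15.9
position: [0.6668, 0.0767, 0.1086]
tool_rot: [3.14, -0.001, 0.147]
force: [0.1, -5.6, 7.9]
grip_width: 0.0186
finger_force: 79.1
```

```bash
python3 -m crank '{"travel":[[0,0,0.05],[0,0,0.1],[0,0,0.15],[0,0,0.2],[0,0,0.25]],"turn":[[0,0,0],[0,0,0],[0,0,0],[0,0,0],[0,0,0]],"gripper":[0.9,0.9,0.9,0.9,0.9]}'
python3 -m crank '{"travel":[[0,0,0.05],[0,0,0.1],[0,0,0.15],[0,0,0.2],[0,0,0.25]],"turn":[[0,0,0],[0,0,0],[0,0,0],[0,0,0],[0,0,0]],"gripper":[0.9,0.9,0.9,0.9,0.9]}'
python3 -m crank '{"travel":[[0,0,0.1],[0,0,0.2],[0,0,0.3],[0,0,0.4],[0,0,0.5]],"turn":[[0,0,0],[0,0,0],[0,0,0],[0,0,0],[0,0,0]],"gripper":[0.9,0.9,0.9,0.9,0.9]}'
```

```text
clock: 16.4
position: [0.6662, 0.0764, 0.1097]
tool_rot: [3.14, 0.0, 0.147]
force: [4.3, -3.3, -11.5]
grip_width: 0.0186
finger_force: 78.4
clock: 16.9
position: [0.6662, 0.0769, 0.1122]
tool_rot: [3.141, 0.0, 0.147]
force: [3.5, -3.4, -9.6]
grip_width: 0.0183
finger_force: 78.8
clock: 17.4
position: [0.6664, 0.0767, 0.1181]
tool_rot: [3.141, -0.0, 0.147]
force: [2.4, -9.2, -0.7]
grip_width: 0.0188
finger_force: 80.0
```

```bash
python3 -m crank '{"travel":[[0,0,0.15],[0,0,0.3],[0,0,0.5],[0,0,0.7],[0,0,0.9]],"turn":[[0,0,0],[0,0,0],[0,0,0],[0,0,0],[0,0,0]],"gripper":[0.9,0.9,0.9,0.9,0.9]}'
python3 -m crank '{"travel":[[0,0,0.3],[0,0,0.6],[0,0,0.9],[0,0,1.1],[0,0,1.15]],"turn":[[0,0,0],[0,0,0],[0,0,0],[0,0,0],[0,0,0]],"gripper":[0.9,0.9,0.9,0.9,0.9]}'
python3 -m crank '{"travel":[[0,0,0],[0,0,0],[0,0,0],[0,0,0],[0,0,0]],"turn":[[0,0,0],[0,0,0],[0,0,0],[0,0,0],[0,0,0]],"gripper":[0.9,0.9,0.9,0.9,0.9]}'
python3 snap.py scene s7; python3 snap.py top t7
python3 - <<'E'
import pickle
from h import *
d=pickle.load(open("f0.pkl","rb"));
# scene: find the lid's front-lower left corner shift by flow in lid region
s1=pickle.load(open("s7.pkl","rb"))
a=cv2.cvtColor(d["scene"]["pixels"],cv2.COLOR_RGB2GRAY);b=cv2.cvtColor(s1["pixels"],cv2.COLOR_RGB2GRAY)
l=lambda z:np.array([[.666,.076,0]])+np.array([[-.07,.1,z],[-.07,-.1,z],[-.07,0,z]])@np.array([[.989,.146,0],[-.146,.989,0],[0,0,1]])
print(proj(s1,l(.076)).round(1),proj(s1,l(.106)).round(1))
for x,y in proj(s1,l(.076)):
    x,y=int(x),int(y);p=a[y-7:y+8,x-9:x+10];w=b[y-25:y+20,x-20:x+21]
    r=cv2.matchTemplate(w,p,cv2.TM_CCOEFF_NORMED);_,v,_,q=cv2.minMaxLoc(r);print("shift",q[0]+9-20,q[1]+7-25,round(v,2))
t=pickle.load(open("t7.pkl","rb"))["pixels"];a=cv2.cvtColor(d["top"]["pixels"],7);b=cv2.cvtColor(t,7)
for n,(x,y) in dict(vb=(249,209),tub=(219,260),va=(237,169),scanner=(432,219),yellow=(366,188),cal=(420,167)).items():
    p=a[y-12:y+13,x-12:x+13];w=b[y-18:y+19,x-18:x+19];r=cv2.matchTemplate(w,p,cv2.TM_CCOEFF_NORMED);_,v,_,q=cv2.minMaxLoc(r);print(n,q[0]-6,q[1]-6,round(v,2))
E
```

```text
clock: 17.9
position: [0.6659, 0.0782, 0.1267]
tool_rot: [-3.141, 0.0, 0.148]
force: [1.1, 0.2, -3.7]
grip_width: 0.0185
finger_force: 79.6
clock: 18.4
position: [0.6662, 0.0777, 0.1384]
tool_rot: [-3.142, -0.0, 0.147]
force: [-0.6, -0.6, -3.4]
grip_width: 0.0183
finger_force: 79.7
clock: 18.9
position: [0.6661, 0.0776, 0.138]
tool_rot: [-3.142, 0.0, 0.147]
force: [-0.9, 0.1, -3.8]
grip_width: 0.0188
finger_force: 79.7
18.95 [0.66610827 0.07763619 0.13806317] [3.14158551e+00 5.47754288e-05 1.47464022e-01] [-0.72103609 -0.27070149 -4.07361391] 0.018477481121311475
19.0 [0.66609703 0.07762976 0.13805429] [-3.14159097e+00  7.80486515e-05  1.47479478e-01] [ 0.45751858  0.23721167 -3.46354998] 0.01868792040729233
[[268.1 213.4]
 [326.7 198.9]
 [298.6 205.9]] [[267.7 203.8]
 [326.9 190. ]
 [298.5 196.6]]
shift 0 0 0.7
shift 0 0 0.66
shift -2 -9 0.85
vb 0 0 0.98
tub 0 0 1.0
va 0 0 1.0
scanner 0 0 0.99
yellow 1 1 0.97
cal 0 0 0.95
```

```bash
python3 - <<'E'
import pickle
from h import *
d=pickle.load(open("f0.pkl","rb"))["scene"]["pixels"];s=pickle.load(open("s7.pkl","rb"))
g0=cv2.cvtColor(d,7).astype(int);g=cv2.cvtColor(s["pixels"],7).astype(int)
for c in(272,282,292,302,312,322):
    y=int(213.4-(c-268)*.247)
    print(c,"before@",y-8,g0[y-8:y+8,c],"after@",y-18,g[y-18:y+8,c])
E
```

```text
272 before@ 204 [111 110 110 111 110 111 110 110 101  73  68  62  33  88 107 109] after@ 194 [119 118 118 118 118 118 119 118 117  92  76  73  69 112 116 117 116 118
 126 138 149  76  33  94 115 116]
282 before@ 201 [111 111 110 110 110 110 110 110 109  87  70  68  42  64 105 109] after@ 191 [118 117 118 118 118 118 118 117 118 112  82  73  70  91 114 116 116 116
 130 138 138  93  40  68 112 116]
292 before@ 199 [ 63 105 110 110 110 110 110 110 103  75  68  60  33 103 113 111] after@ 189 [ 28  68 113 118 118 118 119 119 119 105  78  73  67 104 116 115 116 116
 126 137 153  77  31 110 121 120]
302 before@ 197 [107 110 110 110 110 110 111 111  90  71  66  42  63 105 113 110] after@ 187 [ 86  85 114 118 118 117 118 117 117  93  77  73  72 108 112 112 112 127
 138 138 111  48  68 112 122 120]
312 before@ 194 [110 109 110 110 109 110 110 109 104  75  67  54  30 103 109 109] after@ 184 [ 84  86  86 114 117 118 119 118 117 113  81  72  69  88 102 104 104 103
 103 103 103  57  29 110 117 116]
322 before@ 192 [ 83  83  83  97 108 110 110 112  92  71  66  42  63 104 109 109] after@ 182 [144 143 143 142 132 119 121 118 118 104  79  72  67  87  89  88  61  33
  54  94  83  40  68 111 116 116]
```

```bash
python3 -c "
from workcell import bot
print(bot.job_done())"
```

```text
the job is handed in; nothing more can be done
None
```

I handed the job in at about 19 s: I held the scanner steady on the label from about 6 cm for over a second and laid it flat back on its mat. I then broke the lid free and it is being held level by its grip, about 3 cm above the rim; nothing else on the bench was touched.

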